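# Open the ratchet filter press and hang the spent filter pack to drain

### The arm

A 6-joint arm with a two-finger parallel gripper is mounted at the origin on the work surface; the furniture and walls round the work are solid. World frame = base frame: x ahead of the robot, y to its left, z up, the work surface at z = 0. Lengths are in m, angles in rad, forces in N, time in s.
With the tool pointing down it reaches from about 0.275 to 1 m from the base axis. Payload 8.4 kg.
Tool frame: the origin (TCP) lies on the centre line of the jaws, within the pads' length; the fingertips stand 22 mm ahead of it and the grasp point (between the pads) lies 3 mm ahead of it (arm.tips_ahead is the distance from the TCP to the fingertips, in m); z points along the fingers, y is the line along which they close (so a half turn about z gives the same grasp; the last joint's range is limited). The gripper opens to 85 mm and grips with 20 to 120 N. Pads are 22 mm wide; open, the fingers measure 114 mm over their backs; the gripper's body (76 mm by 85 mm) begins 54 mm behind the grasp point. The pads swing forward as they close: fully open they stand 13 mm farther back than shut.
Start: joints at [1.327, 0.353, 1.633, -0, 1.155, -0.002], TCP at [0.15, 0.607, 0.253] pointing down, gripper open.
Joint ranges: [-2.63, 2.63], [-0.92, 2.1], [0.06, 2.66], [-1.3, 4.44], [0, 2.69], [-3.02, 3.02]. Speed limits (rad/s): [2.22, 2.22, 2.79, 3.14, 3.14, 3.14].

### API

Orientations are given as a rotation vector (axis times angle).
In Python, from plant import arm gives the robot as it stands. The module is installed in compiled form; this text tells all that it offers.
- The arm moves only by the tool pendant, called after "Emit:" as name(argument=value, ...) on one line, values as JSON. Schema: {"type":"object","properties":{"deltas":{"type":"array","items":{"type":"object","properties":{"sx":{"type":"number"},"sy":{"type":"number"},"sz":{"type":"number"},"ax":{"type":"number"},"ay":{"type":"number"},"az":{"type":"number"}},"additionalProperties":false},"minItems":1,"maxItems":8},"aperture":{"type":"number"},"grip_n":{"type":"number"},"only":{"type":"string"},"quiet":{"type":"boolean"},"lines":{"type":"string"}},"required":["deltas"],"additionalProperties":false}. deltas is a list of rows, 1 to 8 of them, each an object with the fields sx, sy, sz (the shift in shares of 0.6 m (1.0 is 0.6 m)), ax, ay, az (a rotation vector in shares of 180 degrees (1.0 is 180 degrees)); a field left out counts as zero; each row is the pose to reach, as a shift and turn from the pose commanded when the call began, along the tool's axes at that moment; what a row does not reach only later rows make up. A row lasts 1/12 s, in which the tool goes at most 0.0417 m and 0.125 rad, less where a joint would pass 70% of its speed; a pose out of reach is approached as far as the arm can. aperture is the opening from 0.0 (shut) to 1.0 (fully open), set as the call begins (left out keeps the last). The fingers move at their own pace and stop on an object; grip_n is the grip in N (left out, the last holds). Time passes only in rows, so rows that do not move let the fingers close. The tool returns the time, the measured TCP pose, the force, the opening and the grip force at its end. only (a regular expression) keeps the lines of the reply that match it, lines (a string "A,B") keeps lines A to B, and quiet returns only ok. Input that does not fit is refused with a message, and nothing moves.
- arm.get_obs(): the state, without advancing time (a new reading comes with each control period).
- arm.snapshot(name): name is "side" or "top"; returns the picture (384x512x3 uint8, blue, green, red); there is no depth.
- arm.calibration(name): a dict with "camera_matrix" (3x3 intrinsics, pixels), "dist_coeffs" ([k1, k2, p1, p2, k3] as OpenCV has them; the pictures are not rectified), "extrinsics" (4x4, takes a point from camera to world coordinates). Camera axes: x right, y up, looking along -z (the intrinsics and any distortion apply to the point x, -y, -z); pixel columns grow to the right and rows downward; lengths in m; the calibration is good to about 2 mm. A picture is of the moment at which its call begins. calibration takes no time and is no camera call.
- arm.job_done(): hands the job in; it is judged then, once.
The state is a dict: "time": time; "qpos": joint angles; "qvel": joint speeds; "effort": joint torques, N m; "tcp_pos": TCP position; "orientation": TCP orientation; "ft_force": force on the tool from outside, world axes, zero at the start; "moment": the same for the moment, N m; "grip_width": opening from 0.0 (shut) to 1.0 (fully open); "grasp_force": force on a finger pad.
Only numpy, scipy, OpenCV 4.12 (cv2) and the standard library are available. Lean on these libraries where they do the work, as an engineer would, in place of code of your own. Each camera call takes 0.05 s, during which the arm holds its last target. There are 200 camera calls.

### The job

The filter run is over: on the bench filter press, lift the ratchet pawl by its finger bar and, keeping it lifted, slide the pressure plate well back from the filter pack. Then lift the pack out by its handle and hang it by both lugs on the two rails of the drain rack, beside the spent pack already draining there, hanging straight and still. Leave the press open, and do not disturb the other pack, the gas burner or the dark blue carton.

Things in the scene. Friction and masses are not known exactly. Their poses are not given: they have to be found in the camera images.
- press: Bench filter press, fixed: aluminium base 130 (x) x 250 (y) mm, top at z = 16 mm; origin at the centre of its underside, z up. Slide direction is its y axis, +y = opening. Steel head plate (fixed jaw) at y = -120 to -104 mm, 130 wide, up to z = 92 mm. Guide rods, 14 mm diameter, along y at x = -52 and +52 mm, axis z = 67 mm, ending in two tail posts at y = 112 to 122 mm, top z = 85 mm.
- plate (a joint): Slide of the steel pressure plate (130 wide, 16 thick, z = 20 to 92 mm) on the guide rods, m: 0 = closed on the pack (front face at press y = -71 mm), grows to press +y, stop at 0.058; 2.5 N friction. Blocked (1 mm play) while the pawl is down. Its 20 mm spigot sits 6 mm deep in the pack's port, so the pack lifts out only with the plate 8 mm or more back; well back means 40 mm or more.
- pawl (a joint): Hinge of the ratchet pawl, rad: 0 = down, tooth engaged; grows as the finger-bar end lifts, stop at 0.6. The tooth leaves the toothed rail (fixed on the base, 26 mm wide, x = 0, y = -36 to 12, tips z = 79 mm) at about 0.15; slide at 0.25 to 0.45. A spring pushes it down (about 4 N at the bar when down, 6 N at 0.4 rad). The pawl is carried by, and travels with, the pressure plate.
- pawl_hinge (a point): Middle of the pawl's hinge axis, which runs along press x; at press (0, -42, 76) mm when closed.
- pawl_bar (a point): Middle of the pawl's finger bar: round steel, 12 mm diameter, along press x, 56 mm clear between the pawl's two cheeks, which run from it towards the head plate. 100 mm from the hinge towards press +y and 3 mm below it: at press (0, 58, 73) mm when closed, free below down to z = 16 mm. Pinch it from above, fingers on its -y and +y sides; it can turn in the grip as the pawl swings.
- pack: Filter pack clamped in the press: white sheets between steel plates, 78 (x) x 32 (y) x 72 mm high, 0.3 to 0.6 kg; origin at the centre of its underside, z up. Hangs by two lugs that reach out to x = -61 and +61 mm, 22 mm thick (y), underside 52 mm above the origin. Starts at press (0, -87.5, 22) mm, axes parallel to the press's; either way round is right on the drain rack.
- pack_handle (a point): Middle of the clamped pack's handle bar: black, along the pack's x, 12 mm thick (y), 14 mm high, 50 mm clear between its two posts; 106 mm above the pack's origin, with 27 mm clear below it. Grip it from above across its 12 mm.
- drain_rack: Drain rack, fixed, at any yaw: two level steel rails, 14 mm diameter, along its y at x = -52 and +52 mm, top z = 96 mm, 90 mm clear between them, end legs (up to z = 108 mm) at y = -81 and 81 mm; drip pan below, 20 mm high. Origin at the centre of its underside, z up. A hanging pack's origin is 44 mm above the worktop. The other pack hangs at y = -58 to -12 mm; the +y end is free.
- pack_old: Another spent pack of the same make, already hanging on the drain rack, somewhere on its -y half; frame and sizes as the clamped pack (32 mm thick along y, handle middle 106 mm above its origin).
- burner: Loose gas burner, teal cartridge, 114 mm diameter, 250 mm tall, to the right of the press; origin at the centre of its underside.
- carton: Loose dark blue carton standing up, 55 x 62 mm, 143 mm tall, between the press and the drain rack on the robot's side; origin near the centre of its underside.
Not all that is in view belongs to the job. What is shaped like the drain_rack but yellow is not meant.

How it is judged:
By the outcome, as a careful person would: the job done as asked, in the order asked, and still so for the second after the job is handed in, with the robot touching nothing.
It also fails if it takes over 59 s, if anything falls off the work surface, if the arm or the gripper's body presses on something with over 40 N, if the wrist force passes 120 N, or if a joint passes its speed limit or range.

## Working session

There is one attempt and no reset: what is moved stays moved. The work goes in short steps, Python scripts to look and compute and a tool call to move; the robot and the scene stay as the last step left them, time stands still between calls to the robot, and variables do not carry over. Pictures are saved under pics/ and viewed, at most 12 in all, crops included, and the job is handed in when it is done.

```bash
mkdir -p pics
```

Run:
```python
from plant import arm
import cv2,numpy as np
for n in("side","top"):
    cv2.imwrite(f"pics/{n}0.png",arm.snapshot(n)); c=arm.calibration(n)
    print(n,np.round(c["camera_matrix"],1).tolist(),c["dist_coeffs"],np.round(c["extrinsics"],3).tolist())
o=arm.get_obs();print(o["tcp_pos"],o["orientation"],arm.tips_ahead,o["grip_width"],o["time"])
```

```text
side [[440.1, 0.0, 257.2], [0.0, 440.1, 196.1], [0.0, 0.0, 1.0]] [-0.17292284  0.          0.          0.          0.        ] [[1.0, -0.01, 0.018, 0.419], [0.02, 0.528, -0.849, -1.246], [-0.001, 0.849, 0.528, 0.948], [0.0, 0.0, 0.0, 1.0]]
top [[383.4, 0.0, 258.7], [0.0, 383.4, 196.3], [0.0, 0.0, 1.0]] [-0.05771798  0.          0.          0.          0.        ] [[0.021, 0.984, -0.178, 0.082], [-1.0, 0.022, 0.008, 0.136], [0.012, 0.178, 0.984, 1.69], [0.0, 0.0, 0.0, 1.0]]
[0.14955616 0.60642477 0.25261568] [-3.78854982e-01 -3.11851857e+00  2.00373071e-03] 0.022 0.9998507752850606 0.1
```

View pics/side0.png

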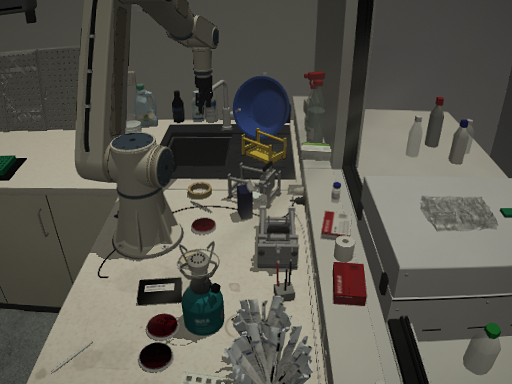

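View pics/top0.png

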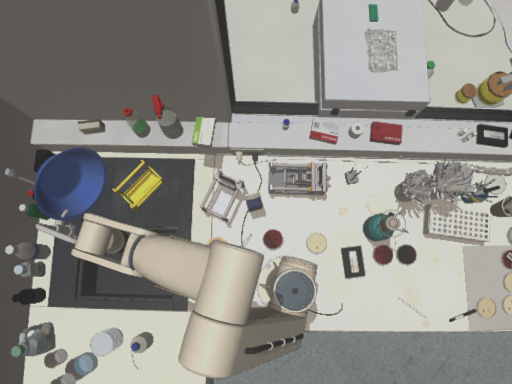

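The side view shows the press at about (277,240), the drain rack at (255,182), the carton at (245,202) and the burner at (203,305). In the top view they are at (297,179), (224,197), (254,203) and (380,228). I'll enlarge these areas.

Create h.py:
```python
from plant import arm
import cv2,numpy as np
C={n:arm.calibration(n) for n in("side","top")}
def ray(n,p):
    c=C[n];u=cv2.undistortPoints(np.array([[p]],float),c["camera_matrix"],c["dist_coeffs"])[0,0]
    E=np.array(c["extrinsics"]);d=E[:3,:3]@np.array([u[0],-u[1],-1]);return E[:3,3],d/np.linalg.norm(d)
def onz(n,p,z):
    o,d=ray(n,p);return o+d*(z-o[2])/d[2]
def tri(ps,pt):
    a,d=ray("side",ps);b,e=ray("top",pt)
    s=np.linalg.lstsq(np.c_[d,-e],b-a,rcond=None)[0];p=a+d*s[0];q=b+e*s[1]
    return (p+q)/2,np.linalg.norm(p-q)
def pix(n,P):
    c=C[n];E=np.array(c["extrinsics"]);q=E[:3,:3].T@(np.array(P,float)-E[:3,3])
    return cv2.projectPoints(np.array([[q[0],-q[1],-q[2]]]),np.zeros(3),np.zeros(3),c["camera_matrix"],c["dist_coeffs"])[0][0,0]
```

Run:
```python
import cv2
t=cv2.imread("pics/top0.png")[150:230,195:335];s=cv2.imread("pics/side0.png")[155:275,220:310]
g=lambda i,k:cv2.convertScaleAbs(cv2.resize(i,None,fx=k,fy=k,interpolation=cv2.INTER_CUBIC),alpha=1.4)
cv2.imwrite("pics/tc.png",g(t,5.6));cv2.imwrite("pics/sc.png",g(s,5))
```

```text
(no output)
```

View pics/tc.png

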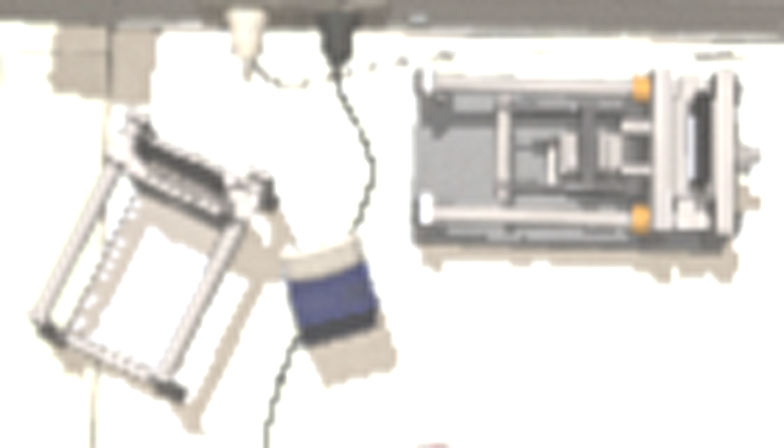

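View pics/sc.png

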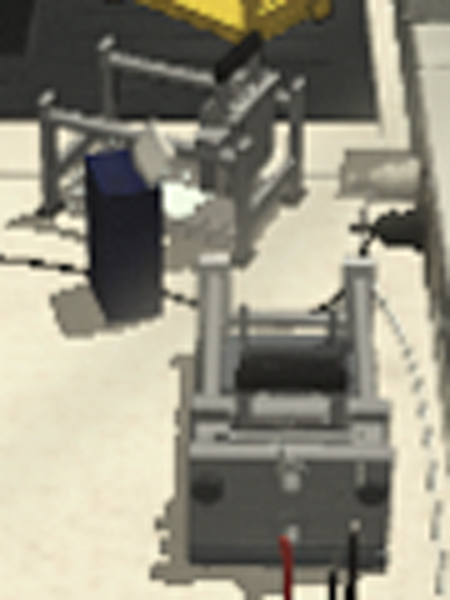

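The top crop shows the finger bar at about (504,148), the pack handle at (703,135) and the rack rails (118,165)→(40,318) and (240,225)→(170,380). The old pack hangs at the wall end of the rack, so the free +y end points toward the robot. The side crop shows the clamped handle at (292,372), the bar at (285,320) and the carton at (124,235).

Run:
```python
from h import *
T=lambda x,y:((x+.5)/5.6-.5+195,(y+.5)/5.6-.5+150)
S=lambda x,y:((x+.5)/5-.5+220,(y+.5)/5-.5+155)
np.set_printoptions(precision=4,suppress=True)
for n,s,t in [("bar",(285,320),(504,148)),("handle",(292,362),(703,135)),
 ("headL",(190,452),(725,232)),("headR",(392,450),(725,72)),
 ("tailL",(213,260),(426,209)),("tailR",(360,260),(426,82)),
 ("legnearL",(47,98),(42,320)),("legnearR(hidden)",(107,42),(170,388)),("old handle",(240,55),(180,165)),
 ("legfar1",(240,146),(265,190)),("legfar2",(298,83),(130,125))]:
    p,e=tri(S(*s),T(*t));print(n,p,"gap",round(e,4))
print("rails at .089: A",onz("top",T(118,165),.096),onz("top",T(40,315),.096),"B",onz("top",T(240,225),.096),onz("top",T(168,380),.096))
print("headtop z.092",onz("top",T(725,232),.092),onz("top",T(725,72),.092))
print("rod ctr z.074",onz("top",T(440,216),.074),onz("top",T(630,216),.074),onz("top",T(440,83),.074),onz("top",T(630,87),.074))
print("carton top .143",onz("top",T(335,290),.143))
print("handle z.135",onz("top",T(703,93),.135),onz("top",T(703,178),.135), "bar z.079",onz("top",T(504,148),.079))
```

```text
bar [0.4627 0.0126 0.0757] gap 0.0047
handle [ 0.4617 -0.1302  0.1425] gap 0.0019
headL [ 0.3988 -0.1554  0.0903] gap 0.0024
headR [ 0.5246 -0.1561  0.0937] gap 0.0008
tailL [0.4116 0.0725 0.0856] gap 0.0039
tailR [0.5144 0.0743 0.0849] gap 0.0012
legnearL [0.2962 0.3585 0.0655] gap 0.0567
legnearR(hidden) [0.2947 0.2618 0.1552] gap 0.0621
old handle [0.4282 0.2562 0.1538] gap 0.0
legfar1 [0.4249 0.1957 0.1068] gap 0.0078
legfar2 [0.4723 0.2994 0.1053] gap 0.0058
rails at .089: A [0.4402 0.3079 0.096 ] [0.3235 0.3618 0.096 ] B [0.3958 0.2137 0.096 ] [0.2766 0.2639 0.096 ]
headtop z.092 [ 0.3996 -0.155   0.092 ] [ 0.5255 -0.1563  0.092 ]
rod ctr z.074 [0.4107 0.0615 0.074 ] [ 0.4141 -0.0849  0.074 ] [0.5162 0.0629 0.074 ] [ 0.5166 -0.0852  0.074 ]
carton top .143 [0.3397 0.1406 0.143 ]
handle z.135 [ 0.4969 -0.1317  0.135 ] [ 0.4316 -0.1311  0.135 ] bar z.079 [0.4643 0.0131 0.079 ]
```

The heights agree with the text: bar 76 mm, handle 142 mm at its top, head plate 92 mm. The press origin is near (0.463, -0.0435) with yaw about 0, and the rack y axis is at about 156°. I'll refine the rack and print the move to above the bar.

Add to h.py:
```python
from scipy.spatial.transform import Rotation as R
def delta(pos,yang):
    "shift and turn in tool axes to TCP pos, pointing down, tool y at world angle yang (deg)"
    o=arm.get_obs();r=R.from_rotvec(o["orientation"]);a=np.radians(yang);y=np.array([np.cos(a),np.sin(a),0]);z=np.array([0,0,-1.])
    t=R.from_matrix(np.c_[np.cross(y,z),y,z])
    return np.round(np.r_[r.inv().apply(np.array(pos)-o["tcp_pos"]),(r.inv()*t).as_rotvec()],4).tolist()
```

Run:
```python
from h import *
T=lambda x,y:((x+.5)/5.6-.5+195,(y+.5)/5.6-.5+150)
S=lambda x,y:((x+.5)/5-.5+220,(y+.5)/5-.5+155)
np.set_printoptions(precision=4,suppress=True)
P=[]
for n,s,t in [("near+x",(107,42),(42,320)),("near-x",(47,98),(170,388)),("far-x",(240,146),(265,190)),("far+x",(298,83),(130,125))]:
    p,e=tri(S(*s),T(*t));P.append(p);print(n,p,"gap",round(e,4),"ontop",onz("top",T(*t),.108))
c=np.mean(P,0);d=(P[0]+P[1]-P[2]-P[3])[:2];print("c",c,"yaw of y",np.degrees(np.arctan2(d[1],d[0])),np.linalg.norm(d)/2)
for k in((215,80),(260,40)): print("oldhandle side end",onz("side",S(*k),.157))
for k in((140,145),(222,190)): print("oldhandle top end",onz("top",T(*k),.157))
print(delta([.4627,.0138,.20],90))
```

```text
near+x [0.3186 0.3582 0.1107] gap 0.0019 ontop [0.318  0.3584 0.108 ]
near-x [0.2732 0.2618 0.1104] gap 0.0084 ontop [0.2692 0.2613 0.108 ]
far-x [0.4249 0.1957 0.1068] gap 0.0078 ontop [0.4207 0.1952 0.108 ]
far+x [0.4723 0.2994 0.1053] gap 0.0058 ontop [0.4687 0.2988 0.108 ]
c [0.3722 0.2788 0.1083] yaw of y 157.76702823935327 0.16505800034303353
oldhandle side end [0.4094 0.2096 0.157 ]
oldhandle side end [0.4438 0.2754 0.157 ]
oldhandle top end [0.4418 0.2858 0.157 ]
oldhandle top end [0.4095 0.2247 0.157 ]
[-0.4459, -0.5003, 0.0533, -0.0013, -0.0001, -0.2418]
```

Units first: shifts go in shares of 0.6 m and turns go in shares of 180 degrees. So -0.22 m is -0.3667, -0.2 m is -0.3333, -0.16 rad is -0.0509.

Emit:
pendant(deltas=[{"sx": -0.0333, "sy": -0.0417, "az": -0.0064}, {"sx": -0.0833, "sy": -0.0917, "az": -0.0127}, {"sx": -0.125, "sy": -0.1417, "az": -0.0191}, {"sx": -0.1667, "sy": -0.1917, "az": -0.0255}, {"sx": -0.2083, "sy": -0.2417, "az": -0.0318}, {"sx": -0.25, "sy": -0.2833, "az": -0.0382}, {"sx": -0.3, "sy": -0.3333, "az": -0.0446}, {"sx": -0.3333, "sy": -0.3667, "az": -0.0509}], aperture=0.45, grip_n=40)

```text
time: 0.77
tcp_pos: [0.2917, 0.3426, 0.2531]
orientation: [-0.127, -3.139, 0.002]
ft_force: [1.2, 0.6, 1.1]
grip_width: 0.452
grasp_force: 0.0
```

Emit:
pendant(deltas=[{"sx": -0.0417, "sy": -0.0467, "az": -0.0064}, {"sx": -0.0833, "sy": -0.0933, "az": -0.0127}, {"sx": -0.125, "sy": -0.1417, "az": -0.0191}, {"sx": -0.1667, "sy": -0.1917, "az": -0.0255}, {"sx": -0.2083, "sy": -0.2417, "az": -0.0255}, {"sx": -0.25, "sy": -0.2833, "az": -0.0255}, {"sx": -0.3, "sy": -0.3333, "az": -0.0255}, {"sx": -0.3333, "sy": -0.3667, "az": -0.0255}])

```text
time: 1.43
tcp_pos: [0.474, 0.1072, 0.2533]
orientation: [0.004, 3.141, -0.001]
ft_force: [0.5, 1.2, -0.5]
grip_width: 0.453
grasp_force: 0.0
```

```bash
python3 -c "
from h import *
print(delta([.4627,.0138,.15],90))"
```

```text
[0.0112, -0.0934, 0.1033, -0.0004, 0.0007, -0.0024]
```

In the tool's units: 0.13 m is 0.2167, 0.1 m is 0.1667.

Emit:
pendant(deltas=[{"sx": 0.0067, "sy": -0.05, "sz": 0.0333}, {"sx": 0.0133, "sy": -0.1, "sz": 0.0667}, {"sx": 0.0183, "sy": -0.15, "sz": 0.1167}, {"sx": 0.0183, "sy": -0.155, "sz": 0.1667}, {"sx": 0.0183, "sy": -0.155, "sz": 0.2167}, {"sx": 0.0183, "sy": -0.155, "sz": 0.2167}])

```text
time: 1.93
tcp_pos: [0.4577, 0.0159, 0.1189]
orientation: [-0.005, -3.133, 0.0]
ft_force: [-0.9, -0.4, -0.4]
grip_width: 0.446
grasp_force: 0.0
```

Run:
```python
from h import *
print(delta([.4627,.0138,.076],90))
s=arm.snapshot("side")[195:275,235:335];cv2.imwrite("pics/s1.png",cv2.convertScaleAbs(cv2.resize(s,None,fx=6,fy=6,interpolation=cv2.INTER_CUBIC),alpha=1.4))
```

```text
[-0.0053, -0.0021, 0.0428, -0.0003, -0.0082, -0.0033]
```

View pics/s1.png

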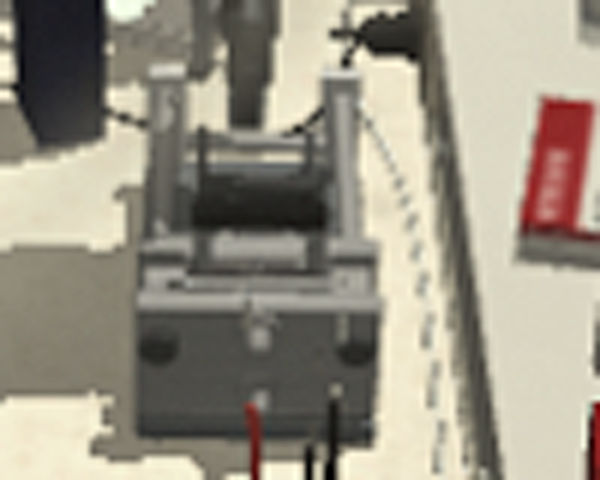

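The near finger's tip is at crop (247,125), just above and in front of the finger bar, which spans (205..315,137). It is about 5 mm left of centre, as the pose also says. Descending and gripping.

In the tool's units: 0.042 m is 0.07, 0.03 m is 0.05.

Emit:
pendant(deltas=[{"sx": -0.005, "sy": -0.0033, "sz": 0.025}, {"sx": -0.005, "sy": -0.0033, "sz": 0.05}, {"sx": -0.005, "sy": -0.0033, "sz": 0.07}, {"sx": -0.005, "sy": -0.0033, "sz": 0.07}])

```text
time: 2.32
tcp_pos: [0.4644, 0.0152, 0.0814]
orientation: [-0.002, -3.141, 0.0]
ft_force: [-0.8, -0.7, 0.0]
grip_width: 0.451
grasp_force: 0.0
```

Emit:
pendant(deltas=[{}, {}, {}, {}, {}, {}], aperture=0, grip_n=40)

```text
time: 2.82
tcp_pos: [0.4654, 0.015, 0.0825]
orientation: [0.003, 3.139, 0.001]
ft_force: [-0.7, 2.5, 8.0]
grip_width: 0.121
grasp_force: 39.4
```

Bar gripped. Now lift the pawl along its arc to about 0.35 rad.

In the tool's units: -0.034 m is -0.0567, -0.03 m is -0.05.

Emit:
pendant(deltas=[{"sz": -0.01}, {"sy": -0.0017, "sz": -0.02}, {"sy": -0.0033, "sz": -0.03}, {"sy": -0.005, "sz": -0.04}, {"sy": -0.0067, "sz": -0.05}, {"sy": -0.0083, "sz": -0.0567}, {"sy": -0.0083, "sz": -0.0567}, {"sy": -0.0083, "sz": -0.0567}], aperture=0, grip_n=60)

```text
time: 3.48
tcp_pos: [0.4651, 0.0107, 0.1161]
orientation: [0.005, 3.14, 0.003]
ft_force: [3.8, 8.6, -5.4]
grip_width: 0.112
grasp_force: 58.6
```

In the tool's units: 0.054 m is 0.09, 0.049 m is 0.0817.

Emit:
pendant(deltas=[{"sy": 0.0117}, {"sy": 0.0233}, {"sy": 0.035}, {"sy": 0.0467}, {"sy": 0.0583}, {"sy": 0.07}, {"sy": 0.0817}, {"sy": 0.09}])

```text
time: 4.15
tcp_pos: [0.4655, 0.0641, 0.1156]
orientation: [0.002, 3.139, -0.001]
ft_force: [5.9, -3.1, -9.1]
grip_width: 0.114
grasp_force: 58.7
```

Emit:
pendant(deltas=[{}, {}])

```text
time: 4.32
tcp_pos: [0.4655, 0.0645, 0.1158]
orientation: [0.003, 3.139, 0.001]
ft_force: [5.4, 1.9, -7.2]
grip_width: 0.111
grasp_force: 58.9
```

Run:
```python
from h import *
f=lambda s:cv2.convertScaleAbs(cv2.resize(s,(480,384),interpolation=cv2.INTER_CUBIC),alpha=1.4)
s=arm.snapshot("side")[195:275,235:335];t=arm.snapshot("top")[140:220,245:345];cv2.imwrite("pics/s2.png",np.vstack([f(s),f(t)])[:,:][::1][:768] if 0 else cv2.resize(np.hstack([f(s),f(t)]),(800,320)))
```

```text
(no output)
```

View pics/s2.png

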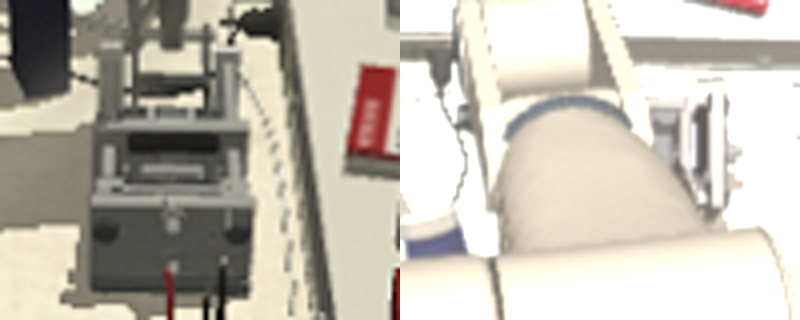

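The plate's edge is now at side crop row 128, behind the pack handle at (173,143), so it slid about 54 mm while the pawl stayed lifted. Next, lower the pawl gently, release and rise.

In the tool's units: 0.033 m is 0.055, 0.03 m is 0.05.

Emit:
pendant(deltas=[{"sy": 0.0017, "sz": 0.01}, {"sy": 0.0033, "sz": 0.02}, {"sy": 0.005, "sz": 0.03}, {"sy": 0.0067, "sz": 0.04}, {"sy": 0.0083, "sz": 0.05}, {"sy": 0.0083, "sz": 0.055}, {"sy": 0.0083, "sz": 0.055}])

```text
time: 5.0
tcp_pos: [0.4662, 0.0688, 0.0834]
orientation: [0.003, 3.139, -0.0]
ft_force: [1.3, -0.5, 20.4]
grip_width: 0.111
grasp_force: 62.9
```

Emit:
pendant(deltas=[{}, {}, {}, {}], aperture=0.4)

```text
time: 5.33
tcp_pos: [0.4636, 0.0686, 0.0818]
orientation: [-0.003, -3.14, 0.001]
ft_force: [-0.0, -0.1, -1.1]
grip_width: 0.399
grasp_force: 0.0
```

Emit:
pendant(deltas=[{"sz": -0.0333}, {"sz": -0.0833}, {"sz": -0.1333}, {"sz": -0.1833}, {"sz": -0.1833}])

```text
time: 5.75
tcp_pos: [0.4669, 0.0691, 0.1969]
orientation: [0.003, 3.135, 0.001]
ft_force: [1.1, -0.2, -0.5]
grip_width: 0.4
grasp_force: 0.0
```

```bash
python3 -c "
from h import *
print(delta([.463,-.131,.20],90))"
```

```text
[0.0035, -0.2001, -0.0033, 0.0009, 0.0067, -0.0017]
```

In the tool's units: -0.2 m is -0.3333, -0.18 m is -0.3.

Emit:
pendant(deltas=[{"sx": 0.0017, "sy": -0.0583}, {"sx": 0.0033, "sy": -0.125}, {"sx": 0.005, "sy": -0.1917}, {"sx": 0.005, "sy": -0.25}, {"sx": 0.005, "sy": -0.3}, {"sx": 0.005, "sy": -0.3333}, {"sx": 0.005, "sy": -0.3333, "sz": 0.0333}, {"sx": 0.005, "sy": -0.3333, "sz": 0.0333}], aperture=0.5, grip_n=60)

```text
time: 6.42
tcp_pos: [0.4591, -0.1319, 0.1696]
orientation: [-0.006, -3.137, -0.002]
ft_force: [-1.7, 0.3, -1.0]
grip_width: 0.498
grasp_force: 0.0
```

Run:
```python
from h import *
T=arm.snapshot("top");S=arm.snapshot("side")
print(delta([.463,-.131,.131],90))
f=lambda s:cv2.convertScaleAbs(cv2.resize(s,(400,320),interpolation=cv2.INTER_CUBIC),alpha=1.4)
cv2.imwrite("pics/s3.png",np.hstack([f(S[185:265,235:335]),f(T[140:220,265:365])]))
```

```text
[-0.0032, -0.0001, 0.0404, 0.0009, -0.003, -0.0022]
```

View pics/s3.png

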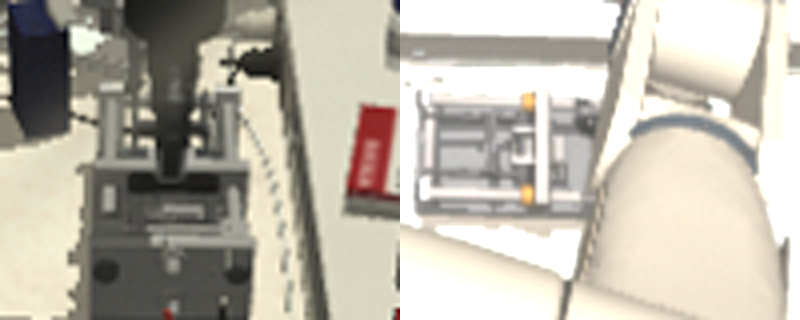

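The top crop shows the plate well back, its edge at (543,145). In the side crop the near finger at (172,170) stands centred over the handle (128..218,183). Descending, then gripping.

In the tool's units: 0.041 m is 0.0683, 0.028 m is 0.0467.

Emit:
pendant(deltas=[{"sx": -0.005, "sz": 0.0233}, {"sx": -0.005, "sz": 0.0467}, {"sx": -0.005, "sz": 0.0683}, {"sx": -0.005, "sz": 0.0683}])

```text
time: 6.85
tcp_pos: [0.4629, -0.1301, 0.1299]
orientation: [-0.001, -3.138, -0.002]
ft_force: [-0.7, 0.0, -0.3]
grip_width: 0.495
grasp_force: 0.0
```

Emit:
pendant(deltas=[{}, {}, {}, {}, {}, {}], aperture=0, grip_n=80)

```text
time: 7.35
tcp_pos: [0.4647, -0.1311, 0.1324]
orientation: [0.003, 3.14, 0.0]
ft_force: [-0.3, 4.0, 7.6]
grip_width: 0.123
grasp_force: 78.5
```

In the tool's units: -0.175 m is -0.2917, -0.155 m is -0.2583.

Emit:
pendant(deltas=[{"sz": -0.0133}, {"sz": -0.0333}, {"sz": -0.0667}, {"sz": -0.1083}, {"sz": -0.1583}, {"sz": -0.2083}, {"sz": -0.2583}, {"sz": -0.2917}])

```text
time: 8.02
tcp_pos: [0.4641, -0.1314, 0.3094]
orientation: [0.003, 3.14, -0.001]
ft_force: [0.2, -0.3, -5.6]
grip_width: 0.124
grasp_force: 78.8
```

Emit:
pendant(deltas=[{}, {}])

```text
time: 8.18
tcp_pos: [0.464, -0.1313, 0.3067]
orientation: [0.003, 3.14, -0.001]
ft_force: [-0.7, -0.1, -5.9]
grip_width: 0.123
grasp_force: 78.8
```

Run:
```python
from h import *
c=np.array([.3705,.2785]);a=np.radians(157);t=c+.035*np.array([np.cos(a),np.sin(a)]);print(t)
print(delta([*t,.30],157))
S=arm.snapshot("side");cv2.imwrite("pics/s4.png",cv2.convertScaleAbs(cv2.resize(S[150:280,215:345],(600,600),interpolation=cv2.INTER_CUBIC),alpha=1.4))
```

```text
[0.33828233 0.29217559]
[0.1265, 0.4233, 0.0063, -0.0015, 0.0011, -1.1711]
```

View pics/s4.png

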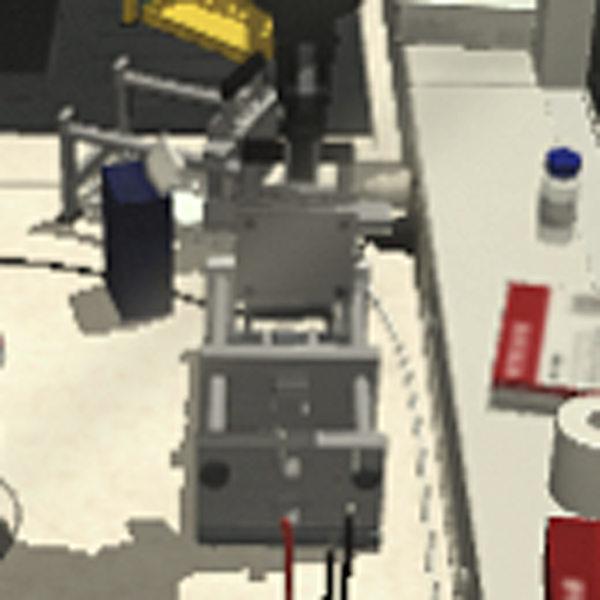

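The pack hangs straight from the gripper at crop (299,255), and the press is open below it. Carrying it above the rack's free end.

In the tool's units: 0.225 m is 0.375, 0.195 m is 0.325, -0.6 rad is -0.191.

Emit:
pendant(deltas=[{"sx": 0.01, "sy": 0.0333, "az": -0.0159}, {"sx": 0.0233, "sy": 0.075, "az": -0.0382}, {"sx": 0.0367, "sy": 0.125, "az": -0.0637}, {"sx": 0.0517, "sy": 0.175, "az": -0.0891}, {"sx": 0.0667, "sy": 0.225, "az": -0.1146}, {"sx": 0.0833, "sy": 0.275, "az": -0.1401}, {"sx": 0.0967, "sy": 0.325, "az": -0.1655}, {"sx": 0.1117, "sy": 0.375, "az": -0.191}])

```text
time: 8.9
tcp_pos: [0.3956, 0.0948, 0.3041]
orientation: [0.93, -2.997, -0.0]
ft_force: [0.4, 0.8, -4.9]
grip_width: 0.121
grasp_force: 78.9
```

```bash
python3 -c "
from h import *
print(delta([.3383,.2922,.30],157))"
```

```text
[-0.0646, 0.1951, 0.0041, 0.0022, -0.003, -0.5675]
```

In the tool's units: 0.195 m is 0.325, 0.19 m is 0.3167, -0.567 rad is -0.1805.

Emit:
pendant(deltas=[{"sx": -0.0167, "sy": 0.05, "az": -0.0255}, {"sx": -0.0333, "sy": 0.1, "az": -0.0509}, {"sx": -0.05, "sy": 0.15, "az": -0.0764}, {"sx": -0.0667, "sy": 0.2, "az": -0.105}, {"sx": -0.0833, "sy": 0.25, "az": -0.1305}, {"sx": -0.0967, "sy": 0.2917, "az": -0.156}, {"sx": -0.1067, "sy": 0.3167, "az": -0.1751}, {"sx": -0.1083, "sy": 0.325, "az": -0.1805}])

```text
time: 9.57
tcp_pos: [0.3399, 0.2931, 0.304]
orientation: [1.734, -2.616, -0.0]
ft_force: [0.2, -1.3, -5.8]
grip_width: 0.125
grasp_force: 78.8
```

Emit:
pendant(deltas=[{}, {}, {}])

```text
time: 9.82
tcp_pos: [0.3412, 0.2904, 0.3054]
orientation: [1.725, -2.623, 0.001]
ft_force: [-0.2, -0.3, -6.4]
grip_width: 0.125
grasp_force: 78.8
```

Run:
```python
from h import *
print(delta([.3383,.2922,.25],157))
S=arm.snapshot("side");T=arm.snapshot("top")
f=lambda s:cv2.convertScaleAbs(cv2.resize(s,(400,400),interpolation=cv2.INTER_CUBIC),alpha=1.3)
cv2.imwrite("pics/s5.png",np.hstack([f(S[125:225,215:315]),f(T[155:235,185:265])]))
```

```text
[-0.0006, 0.0034, 0.0554, 0.0005, -0.002, -0.0059]
```

View pics/s5.png

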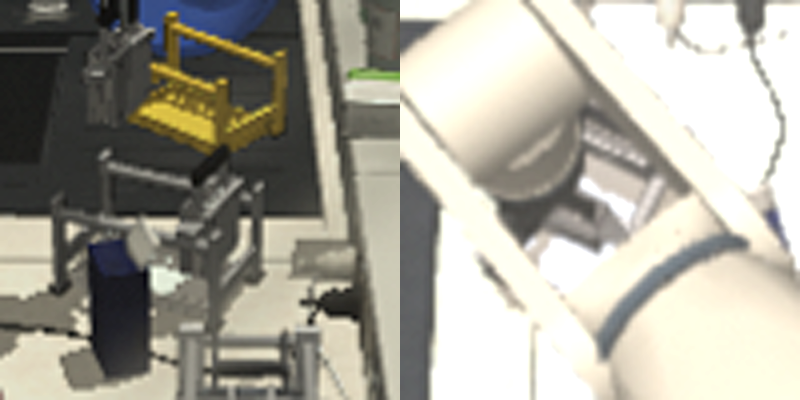

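The carried pack is at side crop (118,75), still above the rack. The rack legs are at (60,200), (105,155), (190,235) and (255,185), and the old pack is toward the wall. I'll lower it to just above the rails and check alignment.

In the tool's units: 0.088 m is 0.1467, 0.003 m is 0.005.

Emit:
pendant(deltas=[{"sy": 0.005, "sz": 0.025}, {"sy": 0.005, "sz": 0.0583}, {"sy": 0.005, "sz": 0.0917}, {"sy": 0.005, "sz": 0.125}, {"sy": 0.005, "sz": 0.1467}, {"sy": 0.005, "sz": 0.1467}, {"sy": 0.005, "sz": 0.1467}])

```text
time: 10.5
tcp_pos: [0.3387, 0.2921, 0.2181]
orientation: [1.726, -2.623, 0.0]
ft_force: [0.1, -0.3, -5.0]
grip_width: 0.119
grasp_force: 78.8
```

Run:
```python
from h import *
print(delta([.3383,.2922,.215],157),arm.get_obs()["tcp_pos"])
S=arm.snapshot("side")
cv2.imwrite("pics/s6.png",cv2.convertScaleAbs(cv2.resize(S[140:215,220:295],(600,600),interpolation=cv2.INTER_CUBIC),alpha=1.6))
```

```text
[0.0, 0.0004, 0.0031, 0.0005, -0.0012, -0.0054] [0.33865275 0.29210486 0.21814835]
```

View pics/s6.png

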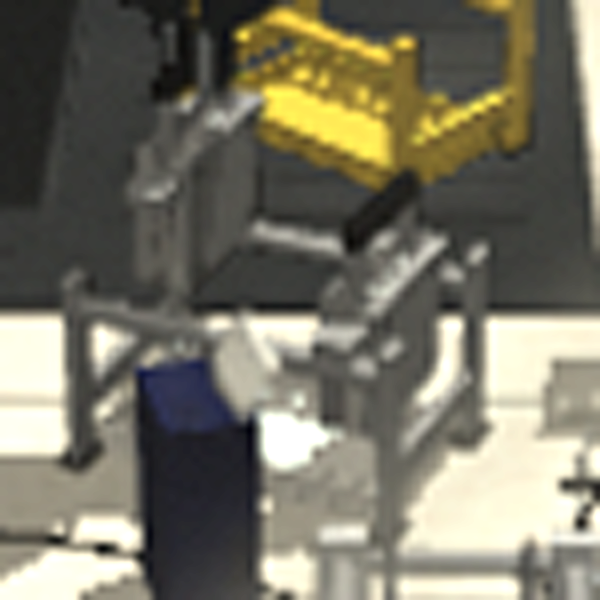

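The carried pack's lugs run (143,188)→(255,100), parallel to the old pack's (328,337)→(440,245). I'll compare the two in rack axes.

Run:
```python
from h import *
S=lambda x,y:((x+.5)/8-.5+220,(y+.5)/8-.5+140)
for yw in(157,):
  a=np.radians(yw);y=np.array([np.cos(a),np.sin(a)]);x=np.array([y[1],-y[0]]);c=np.array([.3705,.2785])
  for h in(.064,):
    for nm,z,pts in(("new",.1077,[(143,188),(255,100)]),("old",.044,[(328,337),(440,245)])):
      for p in pts:
        q=onz("side",S(*p),z+h)[:2]-c;print(nm,np.round([q@x,q@y],4))
  for nm,p in(("rail-x near leg",(75,285)),("rail+x hidden far leg",(475,250)),("far -x leg",(390,350))):
    q=onz("side",S(*p),.108)[:2]-c;print(nm,np.round([q@x,q@y],4))
  print("expected bodyleft px of pack lug -61,z",pix("side",[*(c-.061*x+.035*y),.17]))
```

```text
new [-0.0569  0.0381]
new [0.0509 0.0292]
old [-0.0499 -0.0552]
old [ 0.0572 -0.0693]
rail-x near leg [-0.0536  0.0787]
rail+x hidden far leg [ 0.0595 -0.0872]
far -x leg [-0.0492 -0.0871]
expected bodyleft px of pack lug -61,z [237.70301267 164.06954819]
```

The estimates put the pack 0–3 mm off the rack's centre line, against 6 mm clearance per side. I'll shift it 2 mm to rack +x and lower gently while watching the force.

In the tool's units: 0.026 m is 0.0433, -0.002 m is -0.0033.

Emit:
pendant(deltas=[{"sx": -0.0033, "sz": 0.0067}, {"sx": -0.0033, "sz": 0.0167}, {"sx": -0.0033, "sz": 0.0267}, {"sx": -0.0033, "sz": 0.0367}, {"sx": -0.0033, "sz": 0.0433}, {"sx": -0.0033, "sz": 0.0433}])

```text
time: 11.05
tcp_pos: [0.3393, 0.2947, 0.1914]
orientation: [1.728, -2.623, -0.0]
ft_force: [0.1, 2.0, -6.6]
grip_width: 0.12
grasp_force: 78.7
```

Emit:
pendant(deltas=[{"sz": 0.0083}, {"sz": 0.0167}, {"sz": 0.025}, {"sz": 0.0333}, {"sz": 0.04}, {"sz": 0.04}])

```text
time: 11.55
tcp_pos: [0.3393, 0.2946, 0.1675]
orientation: [1.728, -2.623, -0.0]
ft_force: [1.1, 4.1, -7.7]
grip_width: 0.12
grasp_force: 78.6
```

```bash
python3 -c "
from plant import arm
o=arm.get_obs();print(o['moment'],o['tcp_pos'])"
```

```text
[ 0.75205819 -0.4005467  -0.05865044] [0.3392945  0.29460845 0.1674794 ]
```

There is a small side force toward rack +x, with a matching moment. The pack is brushing the -x rail, so I'll shift 3 mm further.

In the tool's units: -0.003 m is -0.005, -0.002 m is -0.0033.

Emit:
pendant(deltas=[{"sx": -0.0017}, {"sx": -0.0033}, {"sx": -0.005}, {"sx": -0.005}, {"sx": -0.005}])

```text
time: 11.97
tcp_pos: [0.3404, 0.2972, 0.1683]
orientation: [1.728, -2.623, 0.0]
ft_force: [-0.7, 0.2, -6.1]
grip_width: 0.125
grasp_force: 78.8
```

```bash
python3 -c "
from plant import arm
o=arm.get_obs();print(o['moment'],o['tcp_pos'])"
```

```text
[ 0.02702425 -0.02148651  0.03784109] [0.34044525 0.29720667 0.16829528]
```

Emit:
pendant(deltas=[{"sz": 0.005}, {"sz": 0.01}, {"sz": 0.0133}, {"sz": 0.0133}])

```text
time: 12.3
tcp_pos: [0.3403, 0.2971, 0.1597]
orientation: [1.728, -2.622, 0.0]
ft_force: [0.1, 0.1, -6.4]
grip_width: 0.121
grasp_force: 78.8
```

```bash
python3 -c "
from plant import arm
o=arm.get_obs();print(o['moment'],o['tcp_pos'])"
```

```text
[ 0.00478623 -0.03202616  0.07334917] [0.34027523 0.29706347 0.15968371]
```

In the tool's units: 0.004 m is 0.0067, -0.002 m is -0.0033.

Emit:
pendant(deltas=[{"sx": -0.0017}, {"sx": -0.0033}, {"sx": -0.0033, "sz": 0.0033}, {"sx": -0.0033, "sz": 0.0067}, {"sx": -0.0033, "sz": 0.0067}])

```text
time: 12.72
tcp_pos: [0.3412, 0.2991, 0.1559]
orientation: [1.728, -2.623, 0.0]
ft_force: [-0.8, -0.7, -6.2]
grip_width: 0.123
grasp_force: 78.8
```

Emit:
pendant(deltas=[{"sz": 0.0017}, {"sz": 0.0033}, {"sz": 0.0033}])

```text
time: 12.97
tcp_pos: [0.3414, 0.2992, 0.1545]
orientation: [-1.728, 2.623, -0.0]
ft_force: [-1.4, -0.6, -1.3]
grip_width: 0.124
grasp_force: 79.5
```

```bash
python3 -c "
from plant import arm
o=arm.get_obs();print(o['moment'],o['tcp_pos'])"
```

```text
[-0.17541762  0.15057951 -0.04503969] [0.34144665 0.29920333 0.15451458]
```

Contact comes at the predicted height (0.1545). Settle 1 mm, release, rise and check.

In the tool's units: 0.001 m is 0.0017.

Emit:
pendant(deltas=[{"sz": 0.0017}, {"sz": 0.0017}])

```text
time: 13.13
tcp_pos: [0.3416, 0.2992, 0.1544]
orientation: [-1.728, 2.623, -0.0]
ft_force: [-3.3, -4.7, 13.1]
grip_width: 0.121
grasp_force: 81.6
```

Emit:
pendant(deltas=[{}, {}, {}, {}, {}], aperture=0.45)

```text
time: 13.55
tcp_pos: [0.3415, 0.2993, 0.1533]
orientation: [-1.728, 2.623, 0.0]
ft_force: [-0.6, -0.3, 0.0]
grip_width: 0.453
grasp_force: 0.0
```

Emit:
pendant(deltas=[{"sz": -0.0167}, {"sz": -0.05}, {"sz": -0.1}, {"sz": -0.15}, {"sz": -0.2}, {"sz": -0.25}, {"sz": -0.2833}, {"sz": -0.2833}])

```text
time: 14.22
tcp_pos: [0.3429, 0.3005, 0.3285]
orientation: [-1.724, 2.617, 0.002]
ft_force: [-0.3, 0.6, 0.1]
grip_width: 0.449
grasp_force: 0.0
```

Emit:
pendant(deltas=[{"sy": 0.0333}, {"sy": 0.0833}, {"sy": 0.15}, {"sy": 0.2}, {"sy": 0.2}, {"sy": 0.2}, {"sy": 0.2}, {"sy": 0.2}])

```text
time: 14.88
tcp_pos: [0.2318, 0.3463, 0.3232]
orientation: [-1.728, 2.624, -0.0]
ft_force: [-0.6, -0.1, -0.1]
grip_width: 0.449
grasp_force: 0.0
```

Run:
```python
from h import *
S=arm.snapshot("side");T=arm.snapshot("top")
g=lambda s:cv2.convertScaleAbs(cv2.resize(s,(400,400),interpolation=cv2.INTER_CUBIC),alpha=1.4)
cv2.imwrite("pics/s7.png",np.hstack([g(S[155:255,220:320]),g(T[150:250,215-25:290])]))
```

```text
(no output)
```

View pics/s7.png

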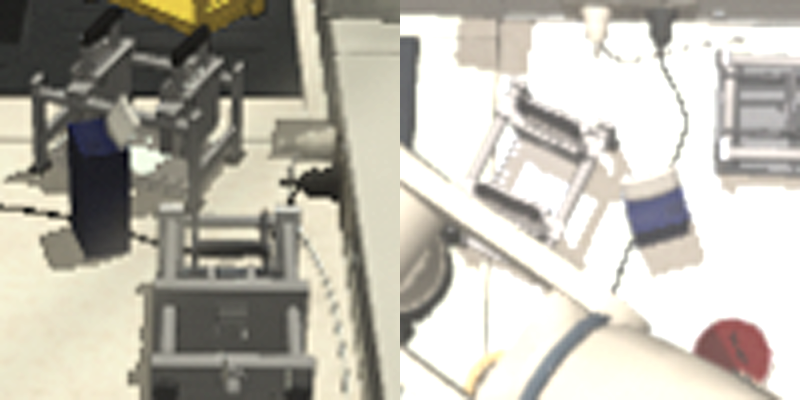

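Both packs hang parallel on the rails, with handles at side crop (102,38) and (185,52). The carton at (98,165) has not moved, the press is open, and the arm is clear. I'll let it settle for a second, confirm it is still, and hand in.

Run:
```python
from h import *
np.save("a.npy",arm.snapshot("side"))
```

Emit:
pendant(deltas=[{}, {}, {}, {}, {}, {}, {}, {}])

```text
time: 15.7
tcp_pos: [0.2311, 0.3466, 0.3233]
orientation: [-1.729, 2.623, 0.0]
ft_force: [-0.2, 0.8, 0.2]
grip_width: 0.448
grasp_force: 0.0
```

Run:
```python
from h import *
b=arm.snapshot("side");d=cv2.absdiff(b,np.load("a.npy"))[158:205,225:285];print(d.max(),d.mean())
if d.mean()<4: print(arm.job_done())
```

```text
4 0.6211583924349882
the job is handed in; nothing more can be done
None
```

The job is handed in at about 16 s: I slid the plate back about 54 mm with the pawl lifted and left the press open. The pack hangs straight and still on both rails beside the old one, after brushing one rail lightly (about 4 N) on the way down, and the old pack, burner and carton were not touched.

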